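# Turn the packing-bench carousel to the tape

### The job

Bring the roll of tape that stands on the rotating organiser round to the front: push the turntable by its rim or by one of the finger posts on the rim until the tape roll stands squarely in line with the pointer that sticks out from under the turntable, then let go and leave it at rest. Do not touch or lift the things standing on the turntable, keep them upright in their compartments, and leave everything else on the bench where it is.

Things in the scene. Friction and masses are not known exactly. Their poses are not given: they have to be found in the camera images.
- foot: fixed dark steel foot under the turntable, a disc 190 mm across, 18 mm high, with a flat tongue (the pointer), 34 mm wide, 10 mm high, that sticks out along the foot's own -x axis, shows beyond the turntable's rim and ends in a tip 187 mm from the axis, roughly towards the robot. Origin: on the turning axis, at bench height; z up
- carousel: round grey turntable, 240 across, 12 thick (top 32 above bench), turns freely either way about z, about 1 N at the rim, stays where left. 4 radial walls 4 thick, 28 high, each ending in an upright finger post 14 across, 45 high (top 77 above bench), 108 from the axis, at 45, 135, 225, 315 degrees from its own x axis. Cannot be lifted. Origin: on the axis, at its underside, 20 above bench. mm
- tape: the roll of tape to bring to the front: a tan ring lying flat, like a short tube, open through its middle; 60 mm across, hole 37 mm across, 45 mm high. Loose, in the middle of one of the four compartments, about 68 mm from the axis. Origin: centre of its underside; z up
- tin: closed round steel tin, 54 mm across, 50 mm high, loose in another compartment, about 68 mm from the axis. Origin: centre of its underside; z up
- cup: small open white plastic cup, 58 mm across at the rim, 52 mm high, with a few thin wires in it, loose in another compartment, about 68 mm from the axis. Origin: centre of its underside; z up
- label_box: small pale square box, 44 by 44 mm, 46 mm high, with a brown band, loose in another compartment, about 68 mm from the axis. Origin: centre of its underside; z up
- parcel: taped brown carton on the bench, 150 by 110 mm, 80 mm high; to be left alone. Origin: centre of its underside
- mug: white mug on the bench, 80 mm across, 90 mm high; to be left alone. Origin: centre of its underside
- big_roll: large tan roll lying flat on the bench beside the organiser, 100 mm across, 46 mm high; not the one wanted; to be left alone. Origin: centre of its underside
There are look-alikes about, which are no part of the job. What is shaped like the tin but orange or pink is not meant.

How it is judged:
At the end, for the whole second after the job is handed in: The tape centre lies within 13 mm of the pointer's centre line, 45 mm or more from the axis on the pointer side; turntable at rest; its four things upright (0.15 rad), on the disc, within 88 mm of the axis, at rest; parcel, mug and large roll within 20 mm of their starts (x of tape in the frame of foot below -0.045 m and y of tape in the frame of foot between -0.013 and 0.013 m and angular speed of carousel below 0.05 rad/s and angle between each of tape, tin, cup, label_box's own z axis and vertical below 0.15 rad and horizontal distance between each of tape, tin, cup, label_box and carousel below 0.088 m and z of tape in the frame of carousel between 0.006 and 0.018 m and linear speed of each of tape, tin, cup, label_box below 0.03 m/s and z of tin in the frame of carousel between 0.006 and 0.018 m and z of cup in the frame of carousel between 0.006 and 0.018 m and z of label_box in the frame of carousel between 0.006 and 0.018 m and distance of each of parcel, mug, big_roll from where it was at the start of the episode below 0.02 m); the robot touches nothing.
It fails at once if the robot touches a thing standing on the turntable (over 0.5 N) (contact force between any of tape, tin, cup, label_box and the arm above 0.5 N or contact force between any of tape, tin, cup, label_box and the fingers above 0.5 N).
It fails at once if a thing is lifted off the turntable (z of any of tape, tin, cup, label_box in the frame of carousel above 0.025 m).
It fails at once if a thing on the turntable is tipped over (angle between any of tape, tin, cup, label_box's own z axis and vertical above 0.35 rad).
It fails at once if something else on the bench is moved (distance of any of parcel, mug, big_roll from where it was at the start of the episode above 0.02 m).
It also fails if it takes over 54 s, if anything falls off the work surface, if the arm or the gripper's body presses on something with over 40 N, if the wrist force passes 120 N, or if a joint passes its speed limit or range.

### The arm

A 6-joint arm with a two-finger parallel gripper is mounted at the origin on the work surface. World frame = base frame: x ahead of the robot, y to its left, z up, the work surface at z = 0. Lengths are in m, angles in rad, forces in N, time in s.
With the tool pointing down it reaches from about 0.225 to 0.875 m from the base axis. Payload 3.4 kg.
Tool frame: the origin (TCP) lies midway between the tips of the shut fingers; the grasp point (between the pads) lies 19 mm behind it; x points along the fingers, z is the direction in which the jaws open and shut, and the axes are right-handed (so a half turn about x gives the same grasp; the last joint's range is limited). The gripper opens to 85 mm and grips with 20 to 120 N. Pads are 22 mm wide; open, the fingers measure 114 mm over their backs; the gripper's body (76 mm by 85 mm) begins 54 mm behind the grasp point. The pads swing forward as they close: fully open they stand 13 mm farther back than shut.
Start: joints at [1.039, 0.276, 1.505, -0, 1.361, -0.121], TCP at [0.23, 0.527, 0.231] pointing down, gripper open.
Joint ranges: [-2.89, 2.89], [-0.75, 2.08], [0.22, 2.7], [-1.18, 4.32], [0.11, 2.71], [-2.7, 2.7]. Speed limits (rad/s): [2.57, 2.57, 3.14, 3.14, 3.14, 3.14].

### API

Orientations are given as a unit quaternion [w, x, y, z].
In Python, from rig import manip, eyes gives the robot as it stands. The module is installed in compiled form; this text tells all that it offers.
- The arm moves only by the shell command python3 -m crank 'ROWS' [FORCE]. ROWS is JSON, a list of rows, each a list of 7 numbers: the shift along the tool's x, y, z in cm, then the turn, a rotation vector about the tool's x, y, z in degrees, then the finger opening in cm, from 0 to 8.54. A call has 1 to 5 rows; each row is the pose to reach, as a shift and turn from the pose commanded when the call began, along the tool's axes at that moment; what a row does not reach only later rows make up. A row lasts 1/8 s, in which the tool goes at most 62.5 mm and 10.7 degrees, less where a joint would pass 70% of its speed; a pose out of reach is approached as far as the arm can. A call with a gripper value outside its range is refused whole. The fingers move at their own pace and stop on an object; FORCE is the grip in N (left out, the last holds). Time passes only in rows, so rows that repeat a pose let the fingers close. It gives the time, the measured TCP pose, the force and the opening at its end, in the units of the state.
- manip.get_state(): the state, without advancing time (a new reading comes with each control period).
- eyes.get_image(name): name is "side" or "top" or "wrist"; returns a dict with "color" (480x640x3 uint8, blue, green, red), "z_map" (480x640 float32, m along the optical axis (not along the pixel's ray), 0 where there is no reading), "vertical_fov" (degrees; the focal length in pixels is half the picture's height over the tangent of half this angle, whatever the lens; pixels are square), "cx", "cy" (the principal point, pixels), "eye" and "attitude" of the camera in the world. Camera axes: x right, y up, looking along -z (the intrinsics and any distortion apply to the point x, -y, -z); pixel columns grow to the right and rows downward; lengths in m; the calibration is good to about 2 mm. A picture is of the moment at which its call begins.
- manip.sign_off(): hands the job in, once; it reports no verdict.
The state is a dict: "clock": time; "qpos": joint angles; "qd": joint speeds; "effort": joint torques, N m; "position": TCP position; "ee_rot": TCP orientation; "contact_force": force on the tool from outside, world axes, zero at the start; "moment": the same for the moment, N m; "width": finger opening in m.
Only numpy, scipy, OpenCV 4.12 (cv2) and the standard library are available. Lean on these libraries where they do the work, as an engineer would, in place of code of your own. Each camera call takes 0.05 s, during which the arm holds its last target.

## Working session

There is one attempt and no reset: what is moved stays moved. The work goes in short steps, Python scripts to look and compute and a shell command to move; the robot and the scene stay as the last step left them, time stands still between calls to the robot, and variables do not carry over. Pictures are saved under pics/ and viewed, and the job is handed in when it is done.

```bash
mkdir -p pics; ls; python3 - <<'E'
from rig import manip, eyes
import cv2
print(manip.get_state())
for n in ["top","side","wrist"]:
    d=eyes.get_image(n); cv2.imwrite(f"pics/{n}0.png",d["color"])
    print(n,{k:v for k,v in d.items() if k not in("color","z_map")})
E
```

```text
pics
{'clock': 0.0, 'qpos': array([ 1.03896140e+00,  2.76586370e-01,  1.50614370e+00, -1.88458964e-05,
        1.36069794e+00, -1.21004187e-01]), 'qd': array([ 0.0010557 , -0.00163091,  0.00096613, -0.00188435, -0.00139629,
       -0.00182655]), 'effort': array([-1.46642826e-03, -4.16777515e+01, -2.45800424e+01, -4.65141929e-04,
        1.12610546e-02,  2.31035585e-05]), 'position': array([0.22937844, 0.52668361, 0.23044042]), 'ee_rot': array([ 0.59089521, -0.38779559,  0.59205292,  0.38720894]), 'contact_force': array([-0.19363815, -0.21229708,  0.55112501]), 'moment': array([-0.01949886,  0.02864833, -0.02829013]), 'width': 0.08554616414039813}
top {'vertical_fov': 53.35923055368448, 'cx': 318.42755031567856, 'cy': 236.33268377681216, 'eye': array([0.40479106, 0.01869118, 1.06239765]), 'attitude': array([-0.66702718, -0.07799015,  0.08383932,  0.73618153])}
side {'vertical_fov': 42.77914247817914, 'cx': 322.14484316533935, 'cy': 245.41070165434286, 'eye': array([-0.17051352, -0.80784025,  1.00498445]), 'attitude': array([ 0.83540337,  0.39415341, -0.15526932, -0.35019387])}
wrist {'vertical_fov': 63.51506588073206, 'cx': 318.23538143606294, 'cy': 240.28406476290618, 'eye': array([0.15538147, 0.56048969, 0.37240529]), 'attitude': array([ 0.82523213, -0.13444295, -0.0879357 ,  0.54146499])}
```

View pics/top0.png

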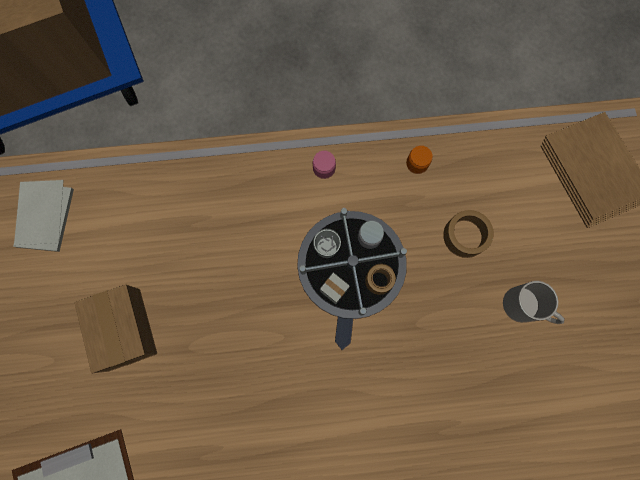

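View pics/side0.png

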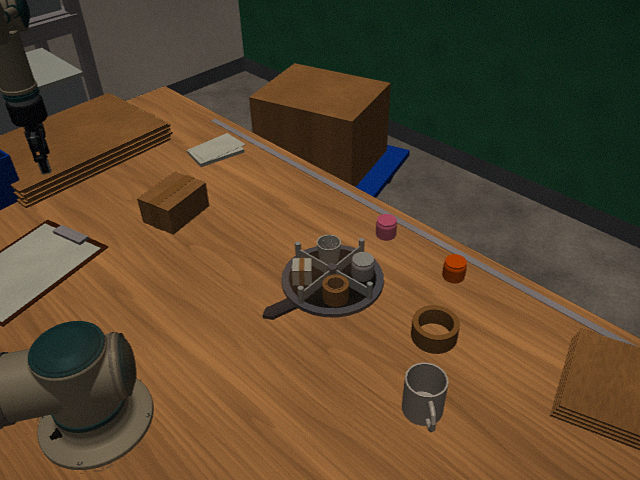

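View pics/wrist0.png

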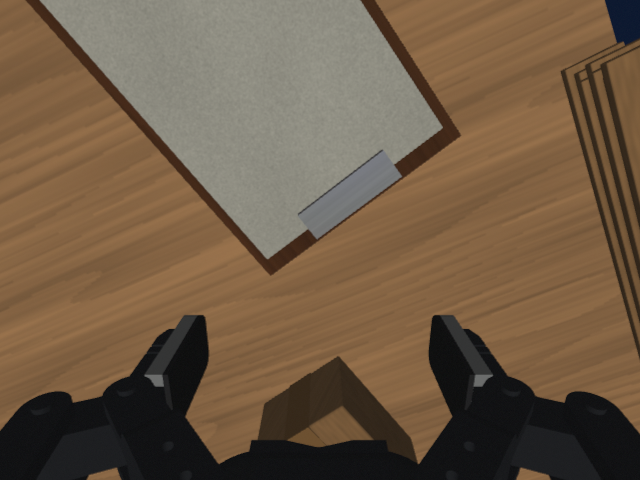

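The top view shows tape candidates: the small tan ring in a compartment at (381,278) and the big loose roll at (469,233). The carton ring is excluded because it isn't on the turntable. The pointer is at about (344,335) and the axis hub at (352,262). I'll crop in to check, then measure.

```bash
cat > h.py <<'E'
import numpy as np, cv2
from rig import manip, eyes
from scipy.spatial.transform import Rotation as R
def rot(q): return R.from_quat([q[1],q[2],q[3],q[0]])
def ray(d,u,v):
    f=240/np.tan(np.radians(d["vertical_fov"])/2)
    return rot(d["attitude"]).apply([(u-d["cx"])/f,-(v-d["cy"])/f,-1.])
def plane(d,u,v,z):
    r=ray(d,u,v); return d["eye"]+r*(z-d["eye"][2])/r[2]
def dep(d,u,v):
    return d["eye"]+ray(d,u,v)*d["z_map"][int(round(v)),int(round(u))]
def cloud(d):
    f=240/np.tan(np.radians(d["vertical_fov"])/2)
    u,v=np.meshgrid(np.arange(640),np.arange(480))
    c=np.stack([(u-d["cx"])/f,-(v-d["cy"])/f,-np.ones_like(u,float)],-1)*d["z_map"][...,None]
    return rot(d["attitude"]).apply(c.reshape(-1,3)).reshape(480,640,3)+d["eye"]
E
python3 - <<'E'
from h import *
d=eyes.get_image("top"); c=d["color"]
cv2.imwrite("pics/crop1.png",cv2.resize(c[195:360,270:435],None,fx=3.6,fy=3.6,interpolation=cv2.INTER_CUBIC))
for n,u,v,z in [("hub",352.5,261,.06),("tape",381,278,.077),("tip",343,350,.01),("post1",344,211,.077),("post2",403,251,.077),("post3",362,312,.077),("post4",302,269,.077),("tin",371,230,.082),("bigroll",470,232,.046),("mug",540,300,.09),("parcel",105,325,.08),("bench",250,380,0)]:
    print(n,plane(d,u,v,z).round(4),dep(d,u,v).round(4))
E
```

```text
hub [ 0.5773 -0.0682  0.06  ] [ 0.5759 -0.0675  0.0682]
tape [ 0.533  -0.1215  0.077 ] [ 0.5389 -0.1279  0.0316]
tip [ 0.3956 -0.0302  0.01  ] [ 0.3955 -0.0307 -0.0016]
post1 [ 0.6843 -0.061   0.077 ] [ 0.6836 -0.0608  0.0794]
post2 [ 0.5851 -0.1748  0.077 ] [ 0.5849 -0.1746  0.0781]
post3 [ 0.4674 -0.074   0.077 ] [ 0.4672 -0.0736  0.0803]
post4 [0.5679 0.04   0.077 ] [0.5683 0.0401 0.0749]
tin [ 0.6357 -0.1128  0.082 ] [ 0.6364 -0.1132  0.079 ]
bigroll [ 0.6184 -0.3325  0.046 ] [ 0.6282 -0.3487 -0.0008]
mug [ 0.4551 -0.4342  0.09  ] [ 0.4589 -0.4678  0.0177]
parcel [0.4925 0.4477 0.08  ] [0.4923 0.4471 0.0815]
bench [0.353  0.1738 0.    ] [ 3.530e-01  1.738e-01 -1.000e-04]
```

View pics/crop1.png

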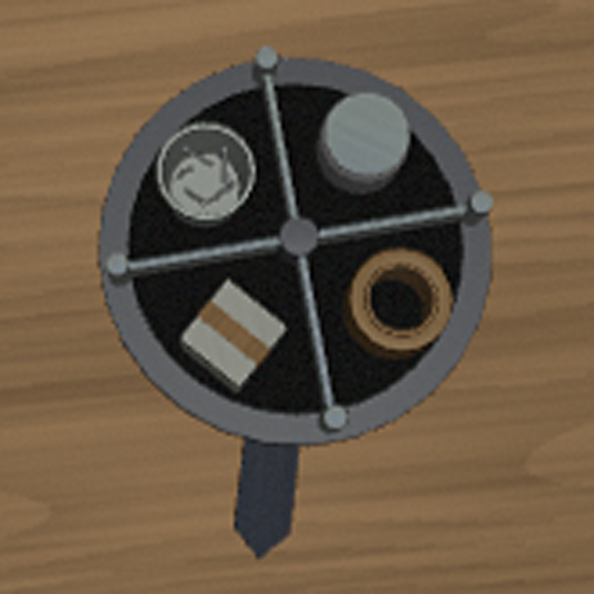

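The crop confirms the tan ring in the lower-right compartment is the tape. Measured values match the given sizes: posts at about 0.108 m radius, tape at about 0.069 m. Next I'll work out the angles and tool axes.

```bash
cat >> h.py <<'E'
C=np.array([.5762,-.0675])
def pol(p): p=np.asarray(p)[:2]-C; return np.hypot(*p).round(4), (np.degrees(np.arctan2(p[1],p[0]))%360).round(1)
def P(r,a,z): a=np.radians(a); return np.array([C[0]+r*np.cos(a),C[1]+r*np.sin(a),z])
def togo(p):
    s=manip.get_state(); return (rot(s["ee_rot"]).inv().apply(np.asarray(p)-s["position"])*100).round(2)
E
python3 - <<'E'
from h import *
d=eyes.get_image("top")
k=cv2.cvtColor(d["color"],cv2.COLOR_BGR2HSV); X=cloud(d)
# tape top: depth points near z .077
m=(abs(X[...,2]-.077)<.006)&(np.hypot(X[...,0]-.535,X[...,1]+.122)<.045)&(k[...,1]>80)
v,u=np.nonzero(m); (cu,cv_),r=cv2.minEnclosingCircle(np.stack([u,v],1).astype(np.float32)); t=plane(d,cu,cv_,.077)
print("tape",m.sum(),cu,cv_,r,t.round(4),pol(t))
# pointer: bluish dark pixels
b=((k[...,0]>100)&(k[...,0]<130)&(k[...,1]>40)&(k[...,2]<110)); b[:319]=0;b[360:]=0;b[:,:320]=0;b[:,370:]=0
v,u=np.nonzero(b); pts=np.array([plane(d,a,c,.010) for a,c in zip(u,v)])[:,:2]
tip=pts[np.argmin(pts[:,0])]; print("ptr",len(u),pts.mean(0),pol(pts.mean(0)),"tip",tip,pol(tip))
s=manip.get_state(); print("tool axes rows x,y,z\n",rot(s["ee_rot"]).as_matrix().T.round(3))
print("posts",[pol(p) for p in [(.6836,-.0608),(.5849,-.1746),(.4672,-.0736),(.5683,.0401)]])
for a in (204,200): print(a,P(.113,a,.2),togo(P(.113,a,.2)),togo(P(.113,a,.052)))
E
```

```text
tape 409 380.807373046875 278.0238037109375 14.336310386657715 [ 0.533  -0.1211  0.077 ] (np.float64(0.0688), np.float64(231.1))
ptr 359 [ 0.43257639 -0.03453728] (np.float64(0.1474), np.float64(167.1)) tip [ 0.39995164 -0.02849203] (np.float64(0.1805), np.float64(167.5))
tool axes rows x,y,z
 [[-0.    -0.001 -1.   ]
 [-0.917  0.399  0.   ]
 [ 0.399  0.917 -0.001]]
posts [(np.float64(0.1076), np.float64(3.6)), (np.float64(0.1075), np.float64(274.6)), (np.float64(0.1092), np.float64(183.2)), (np.float64(0.1079), np.float64(94.2))]
204 [ 0.47296936 -0.11346124  0.2       ] [  3.13 -47.9  -48.99] [ 17.93 -47.9  -48.97]
200 [ 0.47001473 -0.10614828  0.2       ] [  3.13 -47.33 -48.43] [ 17.93 -47.33 -48.42]
```

```bash
python3 -m crank '[[0,-4.4,-4.4,0,0,0,0],[0,-8.7,-8.8,0,0,0,0],[0,-13,-13.3,0,0,0,0],[0,-17.5,-17.8,0,0,0,0],[0,-21.8,-22.2,0,0,0,0]]' 20; python3 -m crank '[[0,-4.3,-4.4,0,0,0,0],[0,-8.6,-8.8,0,0,0,0],[0,-13,-13.3,0,0,0,0],[0,-17.4,-17.8,0,0,0,0],[0,-21.8,-22.2,0,0,0,0]]'
python3 - <<'E'
from h import *
s=manip.get_state();print(s["clock"],s["position"].round(4),s["qpos"].round(3)); print(togo(P(.113,204,.1)))
E
```

```text
clock: 0.88
position: [0.3413, 0.235, 0.2315]
ee_rot: [0.592, -0.388, 0.591, 0.388]
contact_force: [1.4, 0.6, 0.8]
width: 0.0001
clock: 1.5
position: [0.4522, -0.0553, 0.2315]
ee_rot: [0.592, -0.387, 0.591, 0.387]
contact_force: [-0.3, 0.7, 0.1]
width: 0.0001
1.5 [ 0.4522 -0.0553  0.2315] [-2.750e-01  9.400e-02  1.740e+00  1.000e-03  1.307e+00 -1.435e+00]
[13.15 -4.22 -4.51]
```

```bash
python3 -m crank '[[0,-4.2,-4.5,0,0,0,0],[5,-4.2,-4.5,0,0,0,0],[9,-4.2,-4.5,0,0,0,0],[13,-4.2,-4.5,0,0,0,0],[13,-4.2,-4.5,0,0,0,0]]'
python3 - <<'E'
from h import *
for n in("top","side","wrist"):
    cv2.imwrite(f"pics/{n}1.png",eyes.get_image(n)["color"])
s=manip.get_state();print(s["clock"],s["position"].round(4),pol(s["position"]),s["contact_force"]); print(togo(P(.113,204,.052)))
a=cv2.imread("pics/top1.png")[180:380,250:450];b=cv2.imread("pics/side1.png")[180:380,220:420]
cv2.imwrite("pics/c2.png",cv2.resize(np.hstack([a,b]),None,fx=2,fy=2))
E
```

```text
clock: 2.12
position: [0.4698, -0.1104, 0.0989]
ee_rot: [0.59, -0.385, 0.593, 0.39]
contact_force: [1.3, 1.2, 0.2]
width: -0.0002
2.275 [ 0.4736 -0.1117  0.1028] (np.float64(0.1117), np.float64(203.3)) [0.0337786  0.80076198 0.95482076]
[ 5.08  0.   -0.19]
```

View pics/c2.png

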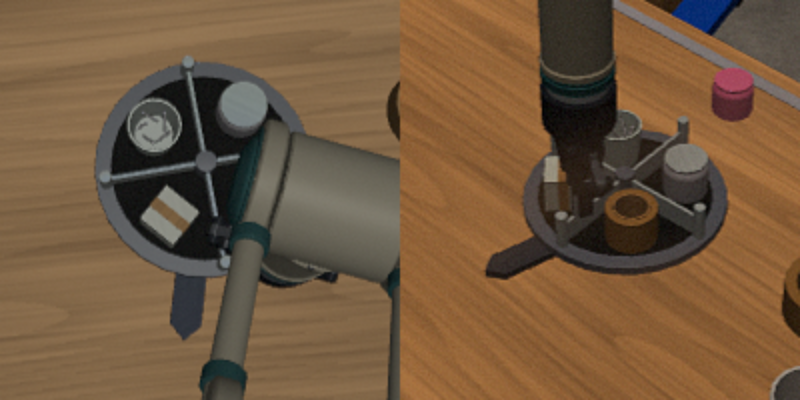

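View pics/wrist1.png

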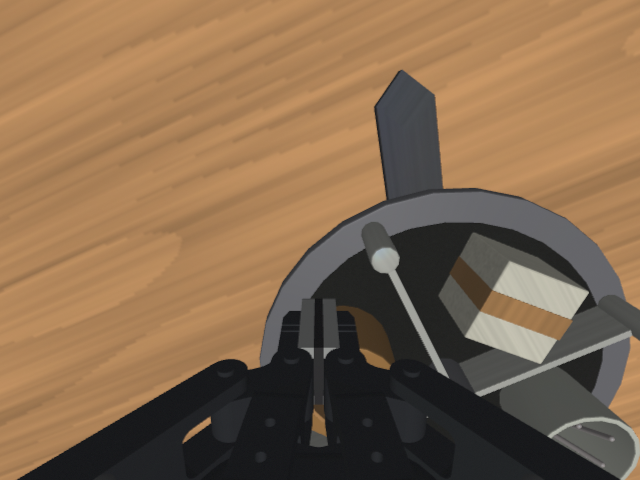

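The wrist view shows the shut fingers at (320,325), on the tape side of the front post at (382,258) and outside the tape. I'll lower them, then compute the arc.

```bash
python3 -m crank '[[2.5,0,0,0,0,0,0],[5,0,0,0,0,0,0],[5,0,0,0,0,0,0]]'
python3 - <<'E'
from h import *
s=manip.get_state();print(s["position"].round(4),pol(s["position"]),s["contact_force"])
p0=P(.113,204,.052); r=rot(s["ee_rot"]).inv()
for a in range(204,126,-4): print(a,(r.apply(P(.113,a,.052)-p0)*100).round(1))
E
```

```text
clock: 2.65
position: [0.4724, -0.1112, 0.0517]
ee_rot: [0.591, -0.388, 0.591, 0.388]
contact_force: [-0.4, 0.2, -0.3]
width: 0.0001
[ 0.4724 -0.1112  0.0517] (np.float64(0.1126), np.float64(202.8)) [-0.44674315  0.18476369 -0.32703368]
204 [0. 0. 0.]
200 [0.  0.6 0.6]
196 [0.  1.1 1.1]
192 [0.  1.6 1.8]
188 [0.  2.  2.4]
184 [0.  2.4 3.1]
180 [0.  2.7 3.8]
176 [0.  3.  4.6]
172 [0.  3.3 5.3]
168 [0.  3.4 6.1]
164 [0.  3.6 6.9]
160 [0.  3.6 7.6]
156 [0.  3.7 8.4]
152 [0.  3.6 9.2]
148 [ 0.   3.5 10. ]
144 [ 0.   3.4 10.8]
140 [ 0.   3.2 11.5]
136 [ 0.   3.  12.3]
132 [ 0.   2.7 13. ]
128 [ 0.   2.3 13.7]
```

```bash
python3 -m crank '[[0,0.6,0.6,0,0,0,0],[0,1.1,1.1,0,0,0,0],[0,1.6,1.8,0,0,0,0],[0,2.0,2.4,0,0,0,0],[0,2.4,3.1,0,0,0,0]]'; python3 -m crank '[[0,0.3,0.7,0,0,0,0],[0,0.6,1.5,0,0,0,0],[0,0.9,2.2,0,0,0,0],[0,1.0,3.0,0,0,0,0],[0,1.2,3.8,0,0,0,0]]'; python3 - <<'E'
from h import *
a=eyes.get_image("top")["color"][180:380,250:450];b=eyes.get_image("wrist")["color"]
cv2.imwrite("pics/c3.png",np.hstack([cv2.resize(a,(400,400)),cv2.resize(b,(400,300))[:300] if 0 else cv2.copyMakeBorder(cv2.resize(b,(400,300)),0,100,0,0,0)]))
s=manip.get_state();print(s["position"].round(4),pol(s["position"]),s["contact_force"].round(2))
E
```

```text
clock: 3.28
position: [0.4628, -0.0728, 0.0515]
ee_rot: [0.592, -0.388, 0.591, 0.387]
contact_force: [1.0, -1.0, -0.4]
width: -0.0001
clock: 3.9
position: [0.467, -0.0331, 0.0513]
ee_rot: [0.591, -0.387, 0.591, 0.388]
contact_force: [-0.1, -0.9, -1.3]
width: 0.0001
[ 0.4668 -0.0326  0.0512] (np.float64(0.1148), np.float64(162.3)) [ 0.1  -0.41  0.13]
```

View pics/c3.png

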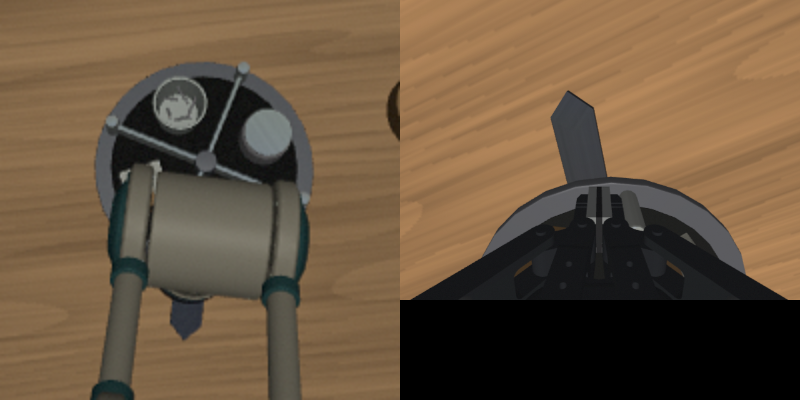

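The push is working: the top view shows the turntable turned clockwise with everything upright. Next I'll measure the angle from the visible posts at about (371.5,214) and (306,241).

```bash
python3 - <<'E'
from h import *
d=eyes.get_image("top")
for u,v,a0 in((371.5,214,3.6),(306,241,94.2)):
    p=pol(plane(d,u,v,.077)); print(p,(p[1]-a0+180)%360-180)
E
```

```text
(np.float64(0.1085), np.float64(331.8)) -31.80000000000001
(np.float64(0.1064), np.float64(61.7)) -32.5
```

```bash
python3 -m crank '[[0,0,0.8,0,0,0,0],[0,0.1,1.5,0,0,0,0],[0,0,2.3,0,0,0,0],[0,-0.1,3.1,0,0,0,0],[0,-0.2,3.9,0,0,0,0]]'; python3 -m crank '[[0,-0.2,0.7,0,0,0,0],[0,-0.3,1.1,0,0,0,0],[0,-0.4,1.5,0,0,0,0],[0,-0.4,1.5,0,0,0,0]]'; python3 - <<'E'
from h import *
a=eyes.get_image("top")["color"][180:380,250:450];b=eyes.get_image("wrist")["color"]
cv2.imwrite("pics/c4.png",np.hstack([cv2.resize(a,(400,400)),cv2.copyMakeBorder(cv2.resize(b,(400,300)),0,100,0,0,0)]))
s=manip.get_state();print(s["position"].round(4),pol(s["position"]),s["contact_force"].round(2))
E
```

```text
clock: 4.68
position: [0.4846, 0.0018, 0.0513]
ee_rot: [0.591, -0.388, 0.591, 0.388]
contact_force: [-0.3, -1.1, -0.6]
width: -0.0005
clock: 5.18
position: [0.4943, 0.0137, 0.0513]
ee_rot: [0.592, -0.388, 0.591, 0.388]
contact_force: [0.1, -1.0, 0.5]
width: -0.0
[0.494  0.0135 0.0513] (np.float64(0.1154), np.float64(135.4)) [ 0.25 -0.82 -0.05]
```

View pics/c4.png

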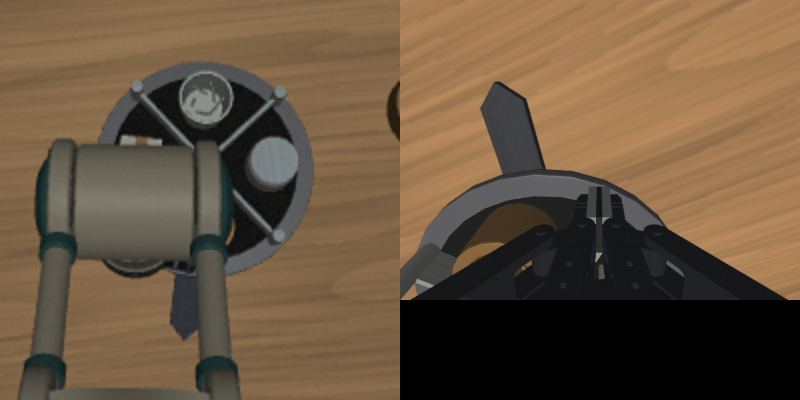

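Visible posts in the top view: (390,226), (319,224) and (389,298).

```bash
python3 - <<'E'
from h import *
d=eyes.get_image("top")
for u,v,a0 in((390,226,3.6),(318.5,223.5,94.2),(389,298,274.6)):
    p=pol(plane(d,u,v,.077)); print(p,(p[1]-a0+180)%360-180)
r=rot(manip.get_state()["ee_rot"]).inv()
for a in (131.4,127.4,123.4):print((r.apply(P(.1154,a,0)-P(.1154,135.4,0))*100).round(1))
E
```

```text
(np.float64(0.1091), np.float64(306.9)) -56.700000000000045
(np.float64(0.1069), np.float64(36.5)) -57.7
(np.float64(0.1078), np.float64(217.1)) -57.50000000000003
[ 0.  -0.3  0.7]
[ 0.  -0.7  1.5]
[ 0.  -1.1  2.1]
```

```bash
python3 -m crank '[[0,-0.2,0.4,0,0,0,0],[0,-0.4,0.8,0,0,0,0],[0,-0.6,1.2,0,0,0,0],[0,-0.6,1.2,0,0,0,0]]'; python3 -m crank '[[0,-0.3,0.5,0,0,0,0],[0,0,-0.5,0,0,0,0],[-4,0,-0.5,0,0,0,0],[-9,0,-0.5,0,0,0,0],[-14,0,-0.5,0,0,0,0]]'
```

```text
clock: 5.82
position: [0.505, 0.0224, 0.0513]
ee_rot: [0.592, -0.388, 0.591, 0.387]
contact_force: [0.0, -0.8, -0.1]
width: -0.0001
clock: 6.45
position: [0.5016, 0.017, 0.1926]
ee_rot: [0.591, -0.387, 0.592, 0.387]
contact_force: [0.9, -1.0, 0.1]
width: 0.0001
```

The first row of that retreat pushed about 5 mm further by mistake. I'll move the arm clear and measure the result.

```bash
python3 -m crank '[[-2,4,4.3,0,0,0,0],[-4,8,8.6,0,0,0,0],[-4,12,13,0,0,0,0],[-4,16,17.4,0,0,0,0],[-4,20,20,0,0,0,0]]'; python3 - <<'E'
from h import *
d=eyes.get_image("top");c=d["color"]
k=cv2.cvtColor(c,cv2.COLOR_BGR2HSV); X=cloud(d)
for e in (.08,):
    m=(abs(X[...,2]-.077)<.006)&(np.hypot(X[...,0]-.509,X[...,1]+.052)<.05)&(k[...,1]>80)
    v,u=np.nonzero(m); (cu,cv_),r=cv2.minEnclosingCircle(np.stack([u,v],1).astype(np.float32)); t=plane(d,cu,cv_,.077)
    print("tape",m.sum(),cu,cv_,r,t.round(4),pol(t))
cv2.imwrite("pics/c5.png",cv2.resize(c[170:390,230:450],None,fx=2.7,fy=2.7,interpolation=cv2.INTER_CUBIC))
s=manip.get_state();print(s["clock"],s["position"])
E
```

```text
clock: 7.08
position: [0.3981, 0.2824, 0.2314]
ee_rot: [0.592, -0.388, 0.591, 0.388]
contact_force: [0.4, -0.9, 0.3]
width: 0.0001
tape 415 347.0 292.0 14.4223051071167 [ 0.511 -0.048  0.077] (np.float64(0.068), np.float64(163.4))
7.125 [0.39395132 0.28625824 0.23132031]
```

View pics/c5.png

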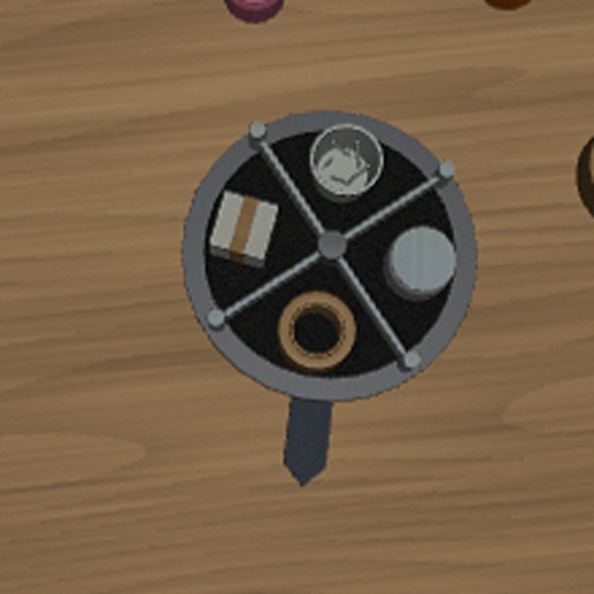

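The overshoot left the tape at 163.4° against the pointer's 167.3°, about 4.7 mm off line with 13 mm allowed. I'll cross-check this from the side camera and confirm everything is at rest.

```bash
python3 - <<'E'
from h import *
d=eyes.get_image("side");c=d["color"];cv2.imwrite("pics/side5.png",c)
k=cv2.cvtColor(c,cv2.COLOR_BGR2HSV); X=cloud(d)
m=(abs(X[...,2]-.077)<.005)&(np.hypot(X[...,0]-.511,X[...,1]+.048)<.045)&(k[...,1]>80)
P3=X[m]; (x,y),r=cv2.minEnclosingCircle(P3[:,:2].astype(np.float32)); print("side tape",m.sum(),(x,y),r,pol((x,y)))
for n in("top","side"):
    e=eyes.get_image(n);X=cloud(e);kk=cv2.cvtColor(e["color"],cv2.COLOR_BGR2HSV)
    rr=np.hypot(X[...,0]-C[0],X[...,1]-C[1])
    b=(rr>.128)&(rr<.19)&(X[...,0]<.47)&(abs(X[...,1]+.035)<.06)&(e["color"].max(-1)<85)&(kk[...,0]>95)&(kk[...,0]<135)
    v,u=np.nonzero(b);q=np.array([plane(e,a,w,.010) for a,w in zip(u,v)])[:,:2].astype(np.float32)
    print(n,"ptr",len(q),pol(q.mean(0)),cv2.fitLine(q,cv2.DIST_L2,0,.01,.01).ravel())
a=cv2.imread("pics/top0.png").astype(int);t=eyes.get_image("top")["color"].astype(int)
for n,(u,v,w,h) in dict(parcel=(70,275,90,105),mug=(495,270,75,60),roll=(440,205,60,55)).items():
    print(n,abs(a-t)[v:v+h,u:u+w].mean().round(2))
E
```

```text
side tape 269 (0.5114941596984863, -0.05033228546380997) 0.03168841823935509 (np.float64(0.0669), np.float64(165.1))
top ptr 334 (np.float64(0.1516), np.float64(167.3)) [ 0.97102666 -0.23897125  0.42828885 -0.03404465]Traceback (most recent call last):
  File "<stdin>", line 10, in <module>
IndexError: too many indices for array: array is 1-dimensional, but 2 were indexed
```

View pics/side5.png

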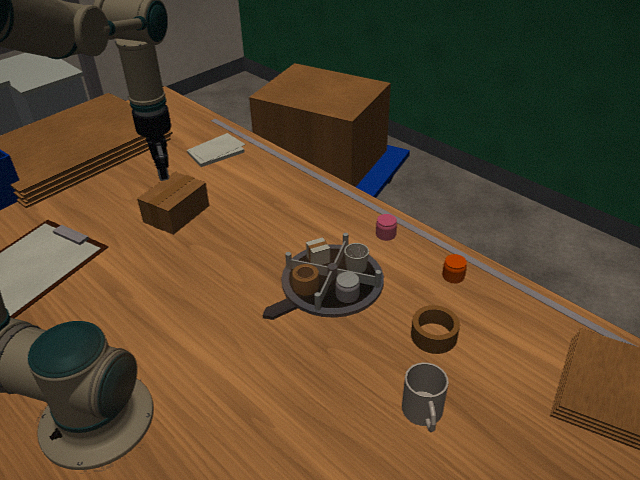

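The side view shows the four things upright, with the tape at (306,279) in line with the pointer at (275,308). The carton, mug and big roll are at their original pixels, and the gripper is high and clear. Both cameras put the offset at about 3–6 mm, so I'll hand in.

```bash
python3 -m crank '[[0,0,0,0,0,0,0],[0,0,0,0,0,0,0],[0,0,0,0,0,0,0],[0,0,0,0,0,0,0]]'; python3 - <<'E'
from h import *
a=cv2.imread("pics/c5.png");t=cv2.resize(eyes.get_image("top")["color"][170:390,230:450],None,fx=2.7,fy=2.7,interpolation=cv2.INTER_CUBIC)
print("change since last",abs(a.astype(int)-t).mean())
print(manip.sign_off())
E
```

```text
clock: 7.78
position: [0.3991, 0.2803, 0.2313]
ee_rot: [0.592, -0.387, 0.592, 0.387]
contact_force: [0.1, -0.2, -0.2]
width: -0.0
change since last 1.2025076806221586
the job is handed in; nothing more can be done
None
```

I pushed the turntable about 68° clockwise by its front finger post with the shut fingers, backed off and raised the arm. The job is handed in at about 7.8 s on the robot's clock, and it reported no verdict.

- **Alignment:** the tape lies about 3–6 mm off the pointer line, with 13 mm allowed. The top camera puts it at 163.4° and the side camera at 165.1°; the pointer is at 167.3°, or 166.2° from a line fit. The tape's centre is about 67 mm from the axis.
- **Overshoot:** one row of the retreat had the wrong sign and pushed about 5 mm further. I left that, as it was still well inside the limit.
- **Things on the turntable:** all four stood upright in their compartments in the last pictures. The two top pictures, about half a second apart, showed no visible motion. The contact forces printed at each step stayed around 1 N or a little above.
- **Things on the bench:** carton, mug and large roll look unmoved by eye in the side view.
- **Check that failed:** the script stopped when the side camera found no pointer pixels. That also cut off the numerical before/after comparison of the carton, mug and large roll, and I did not rerun it.

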